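File a tea tin in the lidded tea box

TASK

Get the tea box ready for service: ease its lid open, without flinging it, right back until it rests against its stop, then fetch the metal tea tin from the steel rack and stand it upright on the cork pad in the empty compartment, turned like the tin stored next to it (narrow side to the front of the box). Lower it in, do not drop it; it fits the gripper only across its broad edges in the rack and only across its thin sides in the box, so set it down on the counter on the way and take it again. Leave the lid fully open and everything else where it is.

Things in the scene. Friction and masses are not known exactly. Their poses are not given: they have to be found in the camera images.
- lid (a joint): Hinge of the tea box lid: 0 = shut, grows as the lid's front rises and swings back over the rear. Starts at 0 to 0.35. Its end stop lies between 1.8 and 2.0 rad, past upright: find it by feel. The hinge is stiff (0.35 N m), so the lid (0.3 kg) stays where it is left; lifting takes about 4 N at the tab.
- lid_tab (a point): Grip point on the lid's wooden tab, a flat tongue in the middle of the lid's front edge, 30 mm wide (parallel to the hinge), 10 mm thick, sticking out 51 mm; the point lies 32 mm out from the edge, mid-thickness, 144 mm from the hinge axis, and moves with the lid. Pinched across its width from above, the tab can turn between the pads as the lid swings.
- lid_hinge (a point): Middle of the hinge axis, at the top of the box's rear edge, 112 mm above the counter. Axes as tea_box; the hinge axis is y.
- tea_box: Fixed wooden box 112 mm deep (x, front to rear) by 278 wide (y) by 112 tall, clear lid on top, front roughly to the robot, left or right on the counter. Origin: centre of the underside. Two compartments 80 (x) by 130 (y) mm, 107 deep, floor 5 mm above the counter, centres at x = -10, y = -68 and +68 mm; walls and partition 6 mm, rear ledge 26 mm.
- pad: Cork pad 74 x 100 x 3 mm fixed on the floor of the empty compartment (left or right), centred in it; origin at the centre of its underside, axes as the box. Its top is 8 mm above the counter.
- tin: The metal tea tin to be filed: 62 mm (its x) by 42 (its y) by 90 tall, 0.13 to 0.25 kg, dark metal cap, paper label. Starts upright in one of the rack's three slots, its x along the slot; the only metal tin in the rack and the tallest thing there. Origin: centre of its underside. In the box its x must lie along the box's x, either way round.
- rack: Fixed steel rack on the other side: base 110 x 170 x 6 mm, four upright panels along x, 100 mm long, 4 thick, tops 92 mm above the counter, making three slots 50 mm wide, open at the ends and above, centred at y = -54, 0, +54 mm. Origin: centre of the underside. Midway between rack and box, beyond the spoon and short of the cup, the counter is clear for 120 mm across.
- stored_tin: An identical tin already standing in the other compartment: leave it alone. Origin: centre of its underside.
- carton: Cardboard carton 60 x 40 x 66 mm in another slot of the rack: leave it alone. Origin: centre of its underside.
- sachet_box: Smaller cardboard box 56 x 36 x 76 mm in another slot of the rack: leave it alone. Origin: centre of its underside.
- cup: Clear plastic cup, 92 mm across, 120 mm tall, standing beyond the middle of the counter: leave it alone. Origin: centre of its underside.
- bottle: Amber syrup bottle, 72 mm across, 220 mm tall, at the back: leave it alone. Origin: centre of its underside.
- jug: Steel mug-shaped jug, 84 mm across, 100 mm tall, at the back: leave it alone. Origin: centre of its underside.
- spoon: Steel bar spoon lying crosswise (within about 0.23 rad) on the counter between the clear patch and the robot, roughly 200 mm long: leave it alone. Origin near its middle, on the underside.
Things that resemble listed ones, but are neither listed nor needed, are in the scene too. Leave any green look-alike of the tin alone.

How it is judged:
On the way, in this order (a step that is already met when the one before it is completed fails the run):
1. the lid is open against its stop, the tin not yet in the box (value of joint lid above 1.84 rad and horizontal distance between tin and pad above 0.12 m), for 0.3 s.
2. the tin stands on the cork pad, let go (horizontal distance between tin and pad below 0.045 m and z of tin in the frame of pad below 0.008 m and angle between tin's own z axis and vertical below 0.1 rad and angle between the x axis of tin and the x axis of pad, either way round below 0.26 rad and contact force between the fingers and tin below 0.2 N), for 0.2 s.
At the end, for the whole second after the job is handed in: The lid rests at its stop (within 0.06 rad of it); the tin stands at rest on the cork pad in the empty compartment (within 45 mm of the pad's centre, underside within 5 mm of the pad's top, tilt under 0.1 rad), its 62 mm side along the box's front-to-rear direction within 0.26 rad (value of joint lid above 1.84 rad and horizontal distance between tin and pad below 0.045 m and z of tin in the frame of pad below 0.008 m and angle between tin's own z axis and vertical below 0.1 rad and angle between the x axis of tin and the x axis of pad, either way round below 0.26 rad and linear speed of tin below 0.02 m/s); the robot touches nothing.
It fails at once if the lid is flung (faster than 3 rad/s) (velocity of joint lid above 3 rad/s or velocity of joint lid below -3 rad/s).
It fails at once if the tin is dropped into the compartment (falls faster than 0.5 m/s inside it) (horizontal distance between tin and pad below 0.06 m and z of tin in the frame of pad below 0.06 m and linear speed of tin above 0.5 m/s).
It fails at once if the stored tin, the carton or the sachet box is moved more than 30 mm (distance of any of stored_tin, carton, sachet_box from where it was at the start of the episode above 0.03 m).
It fails at once if the cup, bottle, jug or spoon is moved more than 30 mm (distance of any of cup, bottle, jug, spoon from where it was at the start of the episode above 0.03 m).
It also fails if it takes over 72 s, if anything falls off the work surface, if the arm or the gripper's body presses on something with over 40 N, if the wrist force passes 120 N, or if a joint passes its speed limit or range.

ROBOT

A 6-joint arm with a two-finger parallel gripper is mounted at the origin on the work surface. World frame = base frame: x ahead of the robot, y to its left, z up, the work surface at z = 0. Lengths are in m, angles in rad, forces in N, time in s.
With the tool pointing down it reaches from about 0.375 to 0.9 m from the base axis. Payload 3.1 kg.
Tool frame: the origin (TCP) lies on the front face of the gripper's body, between the roots of the fingers; the fingertips stand 73 mm ahead of it and the grasp point (between the pads) lies 54 mm ahead of it (manip.tips_ahead is the distance from the TCP to the fingertips, in m); z points along the fingers, y is the line along which they close (so a half turn about z gives the same grasp; the last joint's range is limited). The gripper opens to 85 mm and grips with 20 to 120 N. Pads are 22 mm wide; open, the fingers measure 114 mm over their backs; the gripper's body (76 mm by 85 mm) begins 54 mm behind the grasp point. The pads swing forward as they close: fully open they stand 13 mm farther back than shut.
Start: joints at [0.964, 0.527, 1.433, -0, 1.181, -0.178], TCP at [0.26, 0.568, 0.304] pointing down, gripper open.
Joint ranges: [-3.08, 3.08], [-0.75, 2.2], [0.22, 2.44], [-1.43, 4.57], [0, 2.65], [-2.85, 2.85]. Speed limits (rad/s): [2.79, 2.79, 3.14, 3.14, 3.14, 3.14].

INTERFACE

Orientations are given as a unit quaternion [x, y, z, w].
In Python, from station import sense, eyes, workorder, manip gives the robot as it stands.
- The arm moves only by the shell command python3 -m inch 'ROWS' [OPENING] [FORCE]. ROWS is JSON, a list of rows, each an object of numbers: "dx", "dy", "dz": the shift along the tool's x, y, z in cm; "wx", "wy", "wz": the turn, a rotation vector about the tool's x, y, z in degrees. In form: [{"dx": .., "dy": .., "dz": .., "wx": .., "wy": .., "wz": ..}, ...]. A call has 1 to 10 rows; each row shifts and turns the commanded pose from where the row before left it, along the tool's axes as they then stand; what a row does not reach is not made up. A row lasts 1/8 s, in which the tool goes at most 62.5 mm and 10.7 degrees, less where a joint would pass 70% of its speed; a pose out of reach is approached as far as the arm can. A call with a gripper value outside its range is refused whole. OPENING is the opening, from 0 (shut) to 1 (fully open), set as the call begins (- or left out, the last holds). The fingers move at their own pace and stop on an object; FORCE is the grip in N (left out, the last holds). Time passes only in rows, so rows that do not move let the fingers close. It gives the time, the measured TCP pose, the force, the opening and the grip force at its end, in the units of the state.
- sense(): the state, without advancing time (a new reading comes with each control period).
- eyes.snapshot(name): name is "side" or "top" or "wrist"; returns the picture (400x640x3 uint8, red, green, blue); there is no depth.
- eyes.camera_params(name): a dict with "fx", "fy", "cx", "cy" (pixels), "D" ([k1, k2, p1, p2, k3] as OpenCV has them; the pictures are not rectified), "rvec" (rotation vector, rad) and "tvec" (3), from world to camera coordinates, as OpenCV has them. Camera axes: x right, y down, z forward; pixel columns grow to the right and rows downward; lengths in m; the calibration is good to about 2 mm. A picture is of the moment at which its call begins: read the wrist's pose just before it. camera_params takes no time and is no camera call; for the wrist camera it gives the pose at the moment of the call.
- workorder.sign_off(): hands the job in; it is judged then, once.
The state is a dict: "t": time; "q": joint angles; "qd": joint speeds; "tau": joint torques, N m; "tcp_pos": TCP position; "tool_rot": TCP orientation; "force": force on the tool from outside, world axes, zero at the start; "ft_torque": the same for the moment, N m; "finger_gap": opening from 0.0 (shut) to 1.0 (fully open); "gripper_force": force on a finger pad.
Only numpy, scipy, OpenCV 4.12 (cv2) and the standard library are available. Lean on these libraries where they do the work, as an engineer would, in place of code of your own. Each camera call takes 0.05 s, during which the arm holds its last target. There are 200 camera calls.

## Working session

There is one attempt and no reset: what is moved stays moved. The work goes in short steps, Python scripts to look and compute and a shell command to move; the robot and the scene stay as the last step left them, time stands still between calls to the robot, and variables do not carry over. Pictures are saved under pics/ and viewed, at most 14 in all, crops included, and the job is handed in when it is done.

```bash
mkdir -p pics; ls; python3 - <<'E'
from station import sense, eyes, manip
import cv2
for n in ("top","side"):
    cv2.imwrite(f"pics/{n}0.png", eyes.snapshot(n)[:,:,::-1])
    print(n, eyes.camera_params(n))
s=sense();print(s["t"],s["tcp_pos"],s["tool_rot"],s["finger_gap"],manip.tips_ahead)
E
```

```text
pics
top {'fx': 396.8491059312303, 'fy': 396.8491059312303, 'cx': 321.0245696689742, 'cy': 193.86088942907844, 'D': array([-0.05516029,  0.        ,  0.        ,  0.        ,  0.        ]), 'rvec': array([ 2.11696855, -2.16617692,  0.16523773]), 'tvec': array([0.03981248, 0.5917514 , 1.08055135])}
side {'fx': 362.4681098974388, 'fy': 362.4681098974388, 'cx': 315.29532698691395, 'cy': 198.7270899940973, 'D': array([-0.02961164,  0.        ,  0.        ,  0.        ,  0.        ]), 'rvec': array([ 2.13661269, -0.96531477,  0.40824116]), 'tvec': array([-0.36010819,  0.36814355,  0.5468493 ])}
0.1 [0.25952699 0.56799631 0.30301851] [ 2.12759813e-01  9.77104021e-01 -9.21926679e-04 -3.78979757e-04] 0.9954443987154777 0.0726
```

View pics/top0.png

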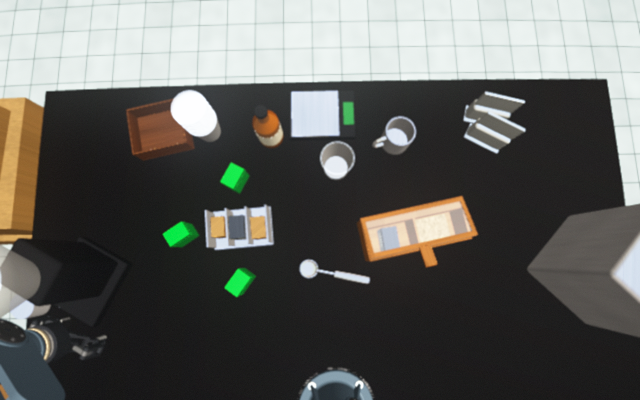

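View pics/side0.png

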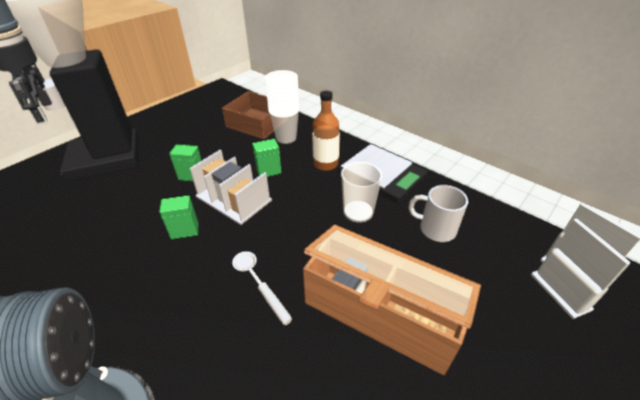

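The top view shows candidates for the tin at the dark cap in the rack's middle slot (237,227), the tan boxes in the slots (218,228) and (259,228), green look-alikes at (235,177), (180,234) and (240,282), and the stored tin in the box at (388,237). I choose the dark cap in the middle slot. The tab is near (429,257) and the empty compartment is the right one. I'll check this in a close crop.

```bash
python3 - <<'E'
import cv2,numpy as np
t=cv2.imread("pics/top0.png");s=cv2.imread("pics/side0.png")
r=lambda im,x,y,w,h:cv2.resize(im[y:y+h,x:x+w],(400,300),interpolation=cv2.INTER_CUBIC)
a=np.vstack([np.hstack([r(t,190,190,100,75),r(t,350,180,140,105)]),np.hstack([r(s,180,140,108,81),r(s,295,220,200,150)])])
cv2.imwrite("pics/crop1.png",a)
E
```

```text
(no output)
```

View pics/crop1.png

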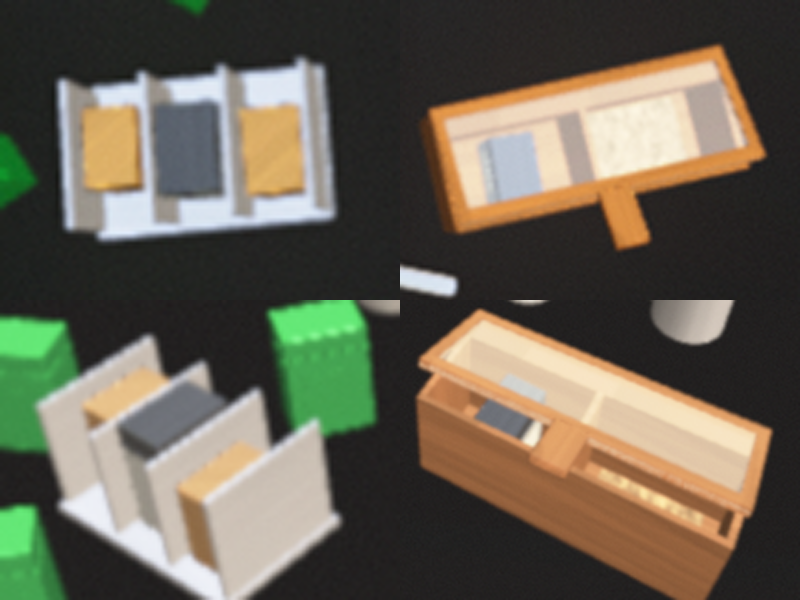

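Top-left of the crop confirms the only grey metal tin is in the middle slot, between two cardboard boxes, with cap centre at top (237,227). Tab tip corners are at top (427,267),(437.5,264) and side (361.5,301),(382.5,307). The lid is ajar and the stored tin is in the left compartment.

```bash
cat >h.py <<'E'
import numpy as np,cv2
from station import sense,eyes,manip
from scipy.spatial.transform import Rotation as R
def ray(n,px,c=None):
    c=c or eyes.camera_params(n)
    K=np.array([[c["fx"],0,c["cx"]],[0,c["fy"],c["cy"]],[0,0,1]])
    u=cv2.undistortPoints(np.array([[px]],float),K,np.array(c["D"]))[0,0]
    M=cv2.Rodrigues(np.array(c["rvec"]))[0]
    d=M.T@np.array([u[0],u[1],1]); return -M.T@np.array(c["tvec"]),d/np.linalg.norm(d)
def plane(n,px,z,c=None):
    o,d=ray(n,px,c); return o+d*(z-o[2])/d[2]
def tri(a,b):
    (o1,d1),(o2,d2)=ray("top",a),ray("side",b)
    s=np.linalg.lstsq(np.c_[d1,-d2],o2-o1,rcond=None)[0]
    p,q=o1+d1*s[0],o2+d2*s[1]; return (p+q)/2,np.linalg.norm(p-q)
def proj(n,P,c=None):
    c=c or eyes.camera_params(n)
    K=np.array([[c["fx"],0,c["cx"]],[0,c["fy"],c["cy"]],[0,0,1]])
    return cv2.projectPoints(np.array(P,float).reshape(-1,1,3),np.array(c["rvec"]),np.array(c["tvec"]),K,np.array(c["D"]))[0][:,0]
E
python3 - <<'E'
from h import *
np.set_printoptions(precision=4,suppress=True)
for nm,a,b in [("rl",(360.5,217.5),(335,225)),("rr",(462.7,196.1),(480.5,285.5)),("fl",(370.3,261.2),(304.5,250)),("fr",(476.7,235),(469,326)),("tl",(426.7,267.2),(361.5,301)),("tr",(437.5,264),(382.5,307)),("tbl",(421,247.2),(369,282.5)),("tbr",(431,245),(390,290))]:
    print(nm,*tri(a,b))
cs=[plane("top",p,.096) for p in [(229.5,215.5),(244.8,215),(245.5,238.7),(229.2,238.7)]]
print("tin",np.mean(cs,0),cs)
for p in [(205,209),(271,207),(215,249.5),(273.5,244.5)]: print("rack",plane("top",p,.0 if p[0]==215 else .092))
E
```

```text
rl [ 0.5161 -0.0761  0.1179] 0.0002706340235481168
rr [ 0.5659 -0.3499  0.1208] 0.0010213243407851047
fl [ 0.4052 -0.0949  0.1567] 0.007101530961694245
fr [ 0.4609 -0.3672  0.1538] 0.0006268264964993471
tl [ 0.3852 -0.2312  0.1675] 0.002460467644564772
tr [ 0.3937 -0.2593  0.1708] 0.006610487516944308
tbl [ 0.4313 -0.2193  0.1539] 0.007852429852141837
tbr [ 0.439  -0.2486  0.1522] 0.0005190581340102527
tin [0.5001 0.2531 0.096 ] [array([0.5314, 0.2743, 0.096 ]), array([0.5318, 0.2329, 0.096 ]), array([0.4682, 0.2307, 0.096 ]), array([0.4691, 0.2745, 0.096 ])]
rack [0.551  0.3425 0.092 ]
rack [0.5524 0.1626 0.092 ]
rack [0.4431 0.3379 0.    ]
rack [0.4514 0.1564 0.092 ]
```

```bash
cat >>h.py <<'E'
def to(p,yaw_y=None):
    "print tool-axis shift (cm) to TCP target p, and wz (deg) to bring tool y to world heading yaw_y (mod pi), after the shift"
    s=sense();M=R.from_quat(s["tool_rot"]).as_matrix()
    print("t %.2f"%s["t"],"tcp",np.round(s["tcp_pos"],4),"q",np.round(s["q"],2),"F",np.round(s["force"],1),"gap %.2f gf %.1f"%(s["finger_gap"],s["gripper_force"]))
    print("shift cm",np.round(M.T@(np.array(p)-s["tcp_pos"])*100,2),"toolx",np.round(M[:,0],3),"tooly",np.round(M[:,1],3))
    if yaw_y is not None:
        d=np.degrees(np.arctan2(M[1,1],M[0,1])-yaw_y); print("wz",(d+90)%180-90,"z tilt",np.round(M[:,2],3))
E
python3 -m inch '[{"dx":-4.1,"dy":-3.2},{"dx":-4.1,"dy":-3.2},{"dx":-4.1,"dy":-3.2},{"dx":-4.1,"dy":-3.2},{"dx":-4.1,"dy":-3.2},{"dx":-4.1,"dy":-3.2},{"dx":-4.1,"dy":-3.2},{"dx":-4.1,"dy":-3.2}]' 1 40
python3 -m inch '[{"dx":-1.6,"dy":-4.6},{"dx":-1.6,"dy":-4.6},{"dx":-1.6,"dy":-4.6},{"dx":-1.6,"dy":-4.6},{"dx":-1.6,"dy":-4.6},{"dx":-1.6,"dy":-4.6},{"dx":-1.6,"dy":-4.6},{"dx":-1.6,"dy":-4.6},{"dx":-1.6,"dy":-4.6}]'
python3 -m inch '[{"wz":10.3},{"wz":10.3},{"wz":10.3},{"wz":10.3},{"wz":10.3},{"wz":10.3},{"wz":10.3}]'
python3 -m inch '[{"wz":10.3},{"wz":10.3},{"wz":10.3},{"wz":10.3},{"wz":10.3},{"wz":10.3},{"wz":10.3},{}]'
python3 - <<'E'
from h import *
to([.407,-.237,.303],1.751)
c=eyes.camera_params("wrist");cv2.imwrite("pics/w1.png",eyes.snapshot("wrist")[:,:,::-1]); print(c)
print(proj("wrist",[[.407,-.237,.159],[.541,-.213,.112]],c))
E
```

```text
t 0.10 tcp [0.2595 0.568  0.303 ] q [ 0.96  0.53  1.43 -0.    1.18 -0.18] F [ 0.3 -0.8 -0. ] gap 1.00 gf 0.0
shift cm [-46.88 -67.08   0.12] toolx [-0.909  0.416  0.   ] tooly [ 0.416  0.909 -0.002]
wz -34.89316985673561 z tilt [-0.001 -0.002 -1.   ]
{'fx': 300.3377583706283, 'fy': 300.3377583706283, 'cx': 320.21856550300856, 'cy': 201.3244874952151, 'D': array([-0.04246559,  0.        ,  0.        ,  0.        ,  0.        ]), 'rvec': array([-2.40810822, -1.54929742, -0.24557107]), 'tvec': array([-0.62335165, -0.0407723 ,  0.37946018])}
[[-110.59691774  493.07271653]
 [ -19.46351125  513.98924724]]invalid input at $[0]: expected keys dx, dy, dz, wx, wy, wz
invalid input at $[0]: expected keys dx, dy, dz, wx, wy, wz
invalid input at $[0]: expected keys dx, dy, dz, wx, wy, wz
invalid input at $[0]: expected keys dx, dy, dz, wx, wy, wz
```

View pics/w1.png

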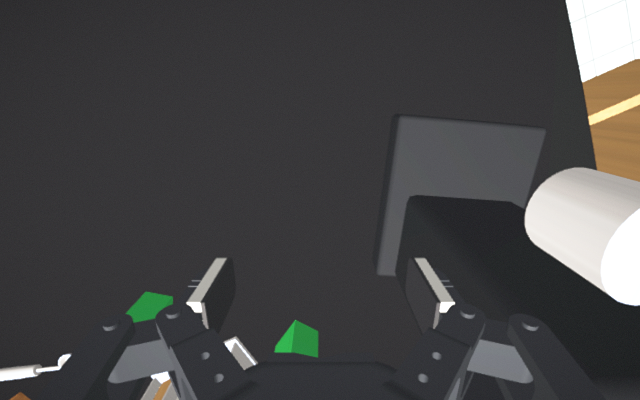

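All six keys are required, so nothing has moved. The wrist view is still of the start pose, with the fingers at the bottom (pads at about (215,285) and (430,285)). Retyping the moves.

```bash
python3 -m inch '[{"dx":-4.1,"dy":-3.2,"dz":0,"wx":0,"wy":0,"wz":0},{"dx":-4.1,"dy":-3.2,"dz":0,"wx":0,"wy":0,"wz":0},{"dx":-4.1,"dy":-3.2,"dz":0,"wx":0,"wy":0,"wz":0},{"dx":-4.1,"dy":-3.2,"dz":0,"wx":0,"wy":0,"wz":0},{"dx":-4.1,"dy":-3.2,"dz":0,"wx":0,"wy":0,"wz":0},{"dx":-4.1,"dy":-3.2,"dz":0,"wx":0,"wy":0,"wz":0},{"dx":-4.1,"dy":-3.2,"dz":0,"wx":0,"wy":0,"wz":0},{"dx":-4.1,"dy":-3.2,"dz":0,"wx":0,"wy":0,"wz":0}]' 1 40
python3 -m inch '[{"dx":-1.6,"dy":-4.6,"dz":0,"wx":0,"wy":0,"wz":0},{"dx":-1.6,"dy":-4.6,"dz":0,"wx":0,"wy":0,"wz":0},{"dx":-1.6,"dy":-4.6,"dz":0,"wx":0,"wy":0,"wz":0},{"dx":-1.6,"dy":-4.6,"dz":0,"wx":0,"wy":0,"wz":0},{"dx":-1.6,"dy":-4.6,"dz":0,"wx":0,"wy":0,"wz":0},{"dx":-1.6,"dy":-4.6,"dz":0,"wx":0,"wy":0,"wz":0},{"dx":-1.6,"dy":-4.6,"dz":0,"wx":0,"wy":0,"wz":0},{"dx":-1.6,"dy":-4.6,"dz":0,"wx":0,"wy":0,"wz":0},{"dx":-1.6,"dy":-4.6,"dz":0,"wx":0,"wy":0,"wz":0}]'
python3 -m inch '[{"dx":0,"dy":0,"dz":0,"wx":0,"wy":0,"wz":10.3},{"dx":0,"dy":0,"dz":0,"wx":0,"wy":0,"wz":10.3},{"dx":0,"dy":0,"dz":0,"wx":0,"wy":0,"wz":10.3},{"dx":0,"dy":0,"dz":0,"wx":0,"wy":0,"wz":10.3},{"dx":0,"dy":0,"dz":0,"wx":0,"wy":0,"wz":10.3},{"dx":0,"dy":0,"dz":0,"wx":0,"wy":0,"wz":10.3},{"dx":0,"dy":0,"dz":0,"wx":0,"wy":0,"wz":10.3}]'
python3 -m inch '[{"dx":0,"dy":0,"dz":0,"wx":0,"wy":0,"wz":10.3},{"dx":0,"dy":0,"dz":0,"wx":0,"wy":0,"wz":10.3},{"dx":0,"dy":0,"dz":0,"wx":0,"wy":0,"wz":10.3},{"dx":0,"dy":0,"dz":0,"wx":0,"wy":0,"wz":10.3},{"dx":0,"dy":0,"dz":0,"wx":0,"wy":0,"wz":10.3},{"dx":0,"dy":0,"dz":0,"wx":0,"wy":0,"wz":10.3},{"dx":0,"dy":0,"dz":0,"wx":0,"wy":0,"wz":10.3},{"dx":0,"dy":0,"dz":0,"wx":0,"wy":0,"wz":0}]'
python3 - <<'E'
from h import *
to([.407,-.237,.303],1.751)
c=eyes.camera_params("wrist");cv2.imwrite("pics/w2.png",eyes.snapshot("wrist")[:,:,::-1])
print(proj("wrist",[[.407,-.237,.159],[.541,-.213,.112]],c))
E
```

```text
t: 1.15
tcp_pos: [0.4522, 0.1976, 0.3038]
tool_rot: [0.213, 0.977, 0.0, -0.0]
force: [1.3, 0.7, -0.8]
finger_gap: 0.998
gripper_force: 0.0
t: 2.28
tcp_pos: [0.4101, -0.2387, 0.3039]
tool_rot: [0.213, 0.977, 0.0, -0.0]
force: [0.6, 0.2, -0.6]
finger_gap: 0.997
gripper_force: 0.0
t: 3.15
tcp_pos: [0.4104, -0.2371, 0.3037]
tool_rot: [0.749, 0.663, -0.0, -0.0]
force: [0.7, -0.2, -0.4]
finger_gap: 0.996
gripper_force: 0.0
t: 4.15
tcp_pos: [0.4104, -0.2371, 0.3038]
tool_rot: [0.995, 0.099, -0.0, -0.0]
force: [-0.3, -0.1, -0.5]
finger_gap: 1.001
gripper_force: 0.0
t 4.15 tcp [ 0.4104 -0.2371  0.3038] q [-0.76  0.33  1.8   0.    1.02  0.61] F [-0.3 -0.1 -0.5] gap 1.00 gf 0.0
shift cm [-0.33 -0.07  0.08] toolx [ 0.98   0.197 -0.   ] tooly [ 0.197 -0.98  -0.   ]
wz 1.025699976906651 z tilt [-0.  0. -1.]
[[318.52889228 217.26476189]
 [322.43964294  32.36317162]]
```

View pics/w2.png

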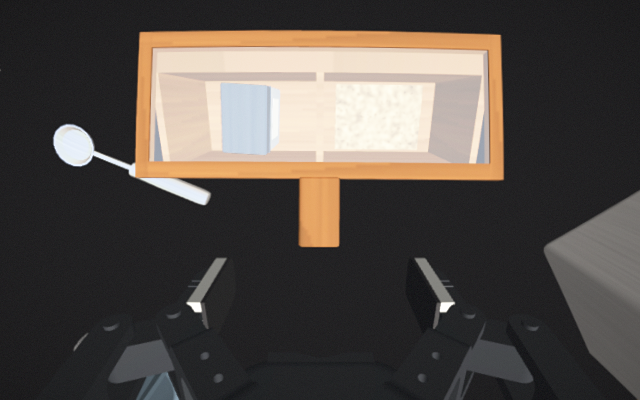

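The wrist view shows the tab centred at (319,212), spanning rows 178–246. The expected grip point (318,217) lies on it, and the yaw agrees. Going down to pinch it.

```bash
python3 -m inch '[{"dx":-0.5,"dy":0,"dz":3.2,"wx":0,"wy":0,"wz":1},{"dx":0,"dy":0,"dz":3.2,"wx":0,"wy":0,"wz":0},{"dx":0,"dy":0,"dz":3,"wx":0,"wy":0,"wz":0},{"dx":0,"dy":0,"dz":0,"wx":0,"wy":0,"wz":0}]' 1 40
python3 -m inch '[{"dx":0,"dy":0,"dz":0,"wx":0,"wy":0,"wz":0},{"dx":0,"dy":0,"dz":0,"wx":0,"wy":0,"wz":0},{"dx":0,"dy":0,"dz":0,"wx":0,"wy":0,"wz":0},{"dx":0,"dy":0,"dz":0,"wx":0,"wy":0,"wz":0},{"dx":0,"dy":0,"dz":0,"wx":0,"wy":0,"wz":0},{"dx":0,"dy":0,"dz":0,"wx":0,"wy":0,"wz":0}]' 0 40
python3 - <<'E'
from h import *
to([.407,-.237,.21],1.751)
th=np.arange(.33,2.1,.1)
P=np.c_[-.144*np.cos(th),.144*np.sin(th)]*100
print(np.round(np.c_[th[1:],np.diff(P,axis=0)],2))
E
```

```text
t: 4.7
tcp_pos: [0.4047, -0.2373, 0.2083]
tool_rot: [0.996, 0.09, -0.002, -0.002]
force: [-0.3, -0.1, -0.2]
finger_gap: 0.997
gripper_force: 0.0
t: 5.45
tcp_pos: [0.4052, -0.237, 0.21]
tool_rot: [0.996, 0.089, -0.0, -0.001]
force: [0.6, 6.0, 2.4]
finger_gap: 0.345
gripper_force: 42.2
t 5.45 tcp [ 0.4052 -0.237   0.21  ] q [-0.77  0.48  1.91  0.    0.76  0.62] F [0.6 6.  2.4] gap 0.34 gf 42.2
shift cm [ 0.18  0.03 -0.  ] toolx [ 0.984  0.177 -0.   ] tooly [ 0.177 -0.984 -0.002]
wz -0.10196657828643652 z tilt [-0.001  0.002 -1.   ]
[[ 0.43  0.53  1.34]
 [ 0.53  0.66  1.28]
 [ 0.63  0.79  1.2 ]
 [ 0.73  0.91  1.12]
 [ 0.83  1.01  1.02]
 [ 0.93  1.11  0.92]
 [ 1.03  1.2   0.8 ]
 [ 1.13  1.27  0.68]
 [ 1.23  1.33  0.55]
 [ 1.33  1.38  0.41]
 [ 1.43  1.41  0.27]
 [ 1.53  1.43  0.13]
 [ 1.63  1.44 -0.01]
 [ 1.73  1.43 -0.16]
 [ 1.83  1.41 -0.3 ]
 [ 1.93  1.37 -0.44]
 [ 2.03  1.32 -0.57]]
```

```bash
python3 -m inch '[{"dx":0.5,"dy":0,"dz":-1.3,"wx":0,"wy":0,"wz":0},{"dx":0.7,"dy":0,"dz":-1.3,"wx":0,"wy":0,"wz":0},{"dx":0.8,"dy":0,"dz":-1.2,"wx":0,"wy":0,"wz":0},{"dx":0.9,"dy":0,"dz":-1.1,"wx":0,"wy":0,"wz":0},{"dx":1.0,"dy":0,"dz":-1.0,"wx":0,"wy":0,"wz":0}]'
python3 -m inch '[{"dx":1.1,"dy":0,"dz":-0.9,"wx":0,"wy":0,"wz":0},{"dx":1.2,"dy":0,"dz":-0.8,"wx":0,"wy":0,"wz":0},{"dx":1.3,"dy":0,"dz":-0.7,"wx":0,"wy":0,"wz":0},{"dx":1.3,"dy":0,"dz":-0.5,"wx":0,"wy":0,"wz":0},{"dx":0,"dy":0,"dz":0,"wx":0,"wy":0,"wz":0}]'
python3 - <<'E'
from h import *
to([.541,-.213,.31],1.751)
cv2.imwrite("pics/s1.png",eyes.snapshot("side")[150:400,250:570,::-1])
E
```

```text
t: 6.08
tcp_pos: [0.4426, -0.2299, 0.2683]
tool_rot: [0.996, 0.089, -0.003, -0.002]
force: [-2.7, 3.2, -6.8]
finger_gap: 0.344
gripper_force: 44.6
t: 6.7
tcp_pos: [0.4921, -0.2204, 0.2983]
tool_rot: [0.996, 0.089, -0.001, -0.002]
force: [-2.5, 7.0, -0.3]
finger_gap: 0.346
gripper_force: 46.1
t 6.70 tcp [ 0.4921 -0.2204  0.2983] q [-0.63  0.42  1.65  0.    1.07  0.76] F [-2.5  7.  -0.3] gap 0.35 gf 46.1
shift cm [ 4.94  0.14 -1.18] toolx [ 0.984  0.178 -0.002] tooly [ 0.178 -0.984 -0.004]
wz -0.06656600462804363 z tilt [-0.002  0.004 -1.   ]
```

View pics/s1.png

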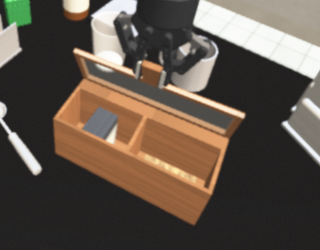

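The side view shows the lid held by its tab at (150,72) and swinging up at about 1.2 rad, clear of the cup and jug. Continuing back to the stop.

```bash
python3 -m inch '[{"dx":1.4,"dy":0,"dz":-0.4,"wx":0,"wy":0,"wz":0},{"dx":1.4,"dy":0,"dz":-0.3,"wx":0,"wy":0,"wz":0},{"dx":1.4,"dy":0,"dz":-0.1,"wx":0,"wy":0,"wz":0},{"dx":1.4,"dy":0,"dz":0,"wx":0,"wy":0,"wz":0},{"dx":1.4,"dy":0,"dz":0.2,"wx":0,"wy":0,"wz":0},{"dx":0,"dy":0,"dz":0,"wx":0,"wy":0,"wz":0}]'
python3 -m inch '[{"dx":0.7,"dy":0,"dz":0.1,"wx":0,"wy":0,"wz":0},{"dx":0.7,"dy":0,"dz":0.2,"wx":0,"wy":0,"wz":0},{"dx":0,"dy":0,"dz":0,"wx":0,"wy":0,"wz":0}]'
python3 -m inch '[{"dx":0.5,"dy":0,"dz":0.2,"wx":0,"wy":0,"wz":0},{"dx":0,"dy":0,"dz":0,"wx":0,"wy":0,"wz":0}]'
```

```text
t: 7.5
tcp_pos: [0.5613, -0.2071, 0.3042]
tool_rot: [0.996, 0.09, -0.001, -0.003]
force: [-2.3, 9.4, 0.1]
finger_gap: 0.343
gripper_force: 45.8
t: 7.88
tcp_pos: [0.5745, -0.2046, 0.3013]
tool_rot: [0.996, 0.09, -0.001, -0.003]
force: [-4.6, 8.7, 1.0]
finger_gap: 0.341
gripper_force: 46.0
t: 8.12
tcp_pos: [0.5795, -0.2036, 0.2998]
tool_rot: [0.996, 0.089, -0.001, -0.003]
force: [-4.5, 9.7, 2.6]
finger_gap: 0.344
gripper_force: 46.2
```

```bash
python3 -m inch '[{"dx":0.4,"dy":0,"dz":0.1,"wx":0,"wy":0,"wz":0},{"dx":0,"dy":0,"dz":0,"wx":0,"wy":0,"wz":0}]'
python3 -m inch '[{"dx":0.4,"dy":0,"dz":0.1,"wx":0,"wy":0,"wz":0},{"dx":0,"dy":0,"dz":0,"wx":0,"wy":0,"wz":0}]'
python3 -m inch '[{"dx":0.3,"dy":0,"dz":0.1,"wx":0,"wy":0,"wz":0},{"dx":0,"dy":0,"dz":0,"wx":0,"wy":0,"wz":0}]'
```

```text
t: 8.38
tcp_pos: [0.5831, -0.2029, 0.2987]
tool_rot: [0.996, 0.09, -0.001, -0.003]
force: [-4.7, 9.1, 2.8]
finger_gap: 0.345
gripper_force: 46.2
t: 8.62
tcp_pos: [0.5868, -0.2022, 0.2975]
tool_rot: [0.996, 0.09, -0.002, -0.003]
force: [-5.0, 9.8, 1.5]
finger_gap: 0.342
gripper_force: 46.1
t: 8.88
tcp_pos: [0.5897, -0.2017, 0.2964]
tool_rot: [0.996, 0.09, -0.002, -0.003]
force: [-5.6, 9.1, 1.6]
finger_gap: 0.343
gripper_force: 46.1
```

```bash
python3 -m inch '[{"dx":0.4,"dy":0,"dz":0.1,"wx":0,"wy":0,"wz":0},{"dx":0,"dy":0,"dz":0,"wx":0,"wy":0,"wz":0}]'
python3 -m inch '[{"dx":0.4,"dy":0,"dz":0.1,"wx":0,"wy":0,"wz":0},{"dx":0,"dy":0,"dz":0,"wx":0,"wy":0,"wz":0}]'
python3 -m inch '[{"dx":0.4,"dy":0,"dz":0.1,"wx":0,"wy":0,"wz":0},{"dx":0,"dy":0,"dz":0,"wx":0,"wy":0,"wz":0}]'
```

```text
t: 9.12
tcp_pos: [0.5934, -0.201, 0.295]
tool_rot: [0.996, 0.09, -0.002, -0.003]
force: [-5.8, 9.1, -0.6]
finger_gap: 0.347
gripper_force: 45.9
t: 9.38
tcp_pos: [0.5947, -0.2007, 0.2946]
tool_rot: [0.996, 0.09, -0.006, -0.003]
force: [-14.5, 7.2, 6.6]
finger_gap: 0.339
gripper_force: 46.5
t: 9.62
tcp_pos: [0.5953, -0.2006, 0.2945]
tool_rot: [0.996, 0.09, -0.01, -0.003]
force: [-25.0, 5.7, 13.9]
finger_gap: 0.343
gripper_force: 47.3
```

The stop is felt: the TCP stalls at x=0.595 while force climbs to 25 N. Releasing, lifting clear and checking.

```bash
python3 -m inch '[{"dx":-0.4,"dy":0,"dz":0,"wx":0,"wy":0,"wz":0},{"dx":0,"dy":0,"dz":0,"wx":0,"wy":0,"wz":0}]'
python3 -m inch '[{"dx":0,"dy":0,"dz":0,"wx":0,"wy":0,"wz":0},{"dx":0,"dy":0,"dz":0,"wx":0,"wy":0,"wz":0},{"dx":0,"dy":0,"dz":0,"wx":0,"wy":0,"wz":0},{"dx":0,"dy":0,"dz":0,"wx":0,"wy":0,"wz":0}]' 1
python3 -m inch '[{"dx":0,"dy":0,"dz":-3,"wx":0,"wy":0,"wz":0},{"dx":0,"dy":0,"dz":-4,"wx":0,"wy":0,"wz":0},{"dx":0,"dy":0,"dz":-3,"wx":0,"wy":0,"wz":0}]'
python3 -m inch '[{"dx":-0.1,"dy":-4.6,"dz":0,"wx":0,"wy":0,"wz":0},{"dx":-0.1,"dy":-4.6,"dz":0,"wx":0,"wy":0,"wz":0},{"dx":-0.1,"dy":-4.6,"dz":0,"wx":0,"wy":0,"wz":0},{"dx":-0.1,"dy":-4.6,"dz":0,"wx":0,"wy":0,"wz":0},{"dx":-0.1,"dy":-4.6,"dz":0,"wx":0,"wy":0,"wz":0},{"dx":-0.1,"dy":-4.6,"dz":0,"wx":0,"wy":0,"wz":0},{"dx":-0.1,"dy":-4.6,"dz":0,"wx":0,"wy":0,"wz":0},{"dx":-0.1,"dy":-4.6,"dz":0,"wx":0,"wy":0,"wz":0},{"dx":-0.1,"dy":-4.6,"dz":0,"wx":0,"wy":0,"wz":0},{"dx":-0.1,"dy":-4.6,"dz":0,"wx":0,"wy":0,"wz":0}]'
python3 -m inch '[{"dx":0,"dy":0,"dz":0,"wx":0,"wy":0,"wz":-10},{"dx":0,"dy":0,"dz":0,"wx":0,"wy":0,"wz":-10},{"dx":0,"dy":0,"dz":0,"wx":0,"wy":0,"wz":-10},{"dx":0,"dy":0,"dz":0,"wx":0,"wy":0,"wz":-10},{"dx":0,"dy":0,"dz":3,"wx":0,"wy":0,"wz":-10},{"dx":0,"dy":0,"dz":3,"wx":0,"wy":0,"wz":-10},{"dx":0,"dy":0,"dz":3,"wx":0,"wy":0,"wz":-10},{"dx":0,"dy":0,"dz":0,"wx":0,"wy":0,"wz":-10},{"dx":0,"dy":0,"dz":0,"wx":0,"wy":0,"wz":0}]'
python3 - <<'E'
from h import *
to([.500,.253,.303],0)
c=eyes.camera_params("wrist");w=eyes.snapshot("wrist")
print(proj("wrist",[[.500,.253,.096]],c)); np.save("w3c.npy",c,allow_pickle=True)
cv2.imwrite("pics/w3.png",w[:,:,::-1])
t=eyes.snapshot("top");s=eyes.snapshot("side");cv2.imwrite("pics/t3.png",t[:,:,::-1]);cv2.imwrite("pics/s3.png",s[:,:,::-1])
z=np.zeros((600,800,3),np.uint8);z[:400,:640]=w[:,:,::-1];z[400:,:400]=cv2.resize(t[140:300,300:620,::-1],(400,200));z[400:,400:]=cv2.resize(s[180:380,220:620,::-1],(400,200))
cv2.imwrite("pics/m3.png",z)
E
```

```text
t: 9.88
tcp_pos: [0.5946, -0.2007, 0.2945]
tool_rot: [0.996, 0.09, -0.005, -0.003]
force: [-15.1, 8.7, 10.1]
finger_gap: 0.345
gripper_force: 46.8
t: 10.38
tcp_pos: [0.599, -0.2037, 0.2931]
tool_rot: [0.996, 0.089, 0.001, 0.0]
force: [1.5, 0.5, 0.3]
finger_gap: 0.998
gripper_force: 0.0
t: 10.75
tcp_pos: [0.599, -0.2036, 0.3946]
tool_rot: [0.996, 0.089, 0.001, 0.001]
force: [-0.2, -0.1, 0.1]
finger_gap: 1.002
gripper_force: 0.0
t: 12.0
tcp_pos: [0.5068, 0.2491, 0.393]
tool_rot: [0.996, 0.089, 0.0, -0.0]
force: [0.4, -0.3, 0.6]
finger_gap: 0.999
gripper_force: 0.0
t: 13.12
tcp_pos: [0.5072, 0.2476, 0.3025]
tool_rot: [0.706, 0.708, -0.0, -0.0]
force: [-0.4, -0.6, 0.9]
finger_gap: 0.995
gripper_force: 0.0
t 13.12 tcp [0.5072 0.2476 0.3025] q [0.26 0.45 1.59 0.   1.11 0.25] F [-0.4 -0.6  0.9] gap 1.00 gf 0.0
shift cm [ 0.55 -0.72 -0.05] toolx [-0.002  1.    -0.   ] tooly [ 1.     0.002 -0.   ]
wz 0.10333408575769454 z tilt [-0. -0. -1.]
[[312.91859096 184.91055365]]
```

View pics/m3.png

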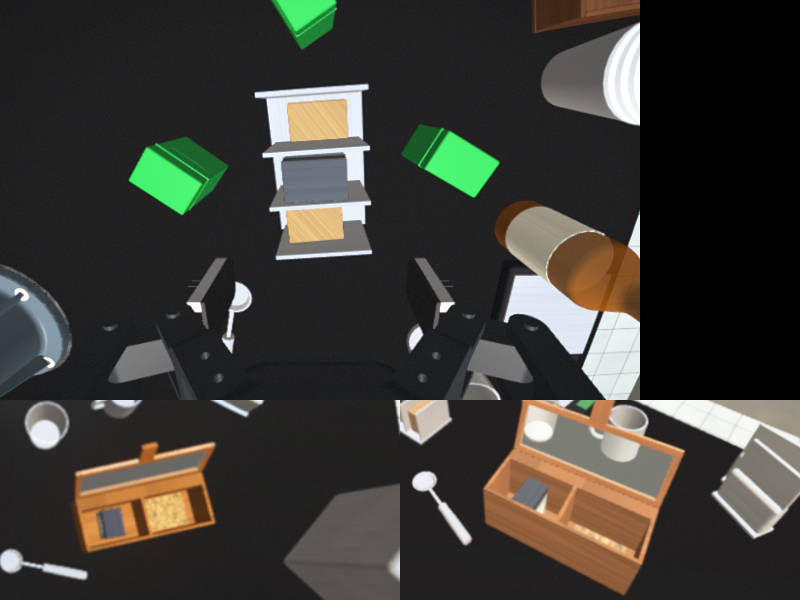

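The wrist view (top) shows the tin cap at about (315,180) in the middle slot, with the slots tilted about 3°. The bottom insets show the lid leaning back past upright, the cork pad at montage (167,511) and the stored tin in the left compartment.

```bash
python3 - <<'E'
from h import *
np.set_printoptions(precision=4,suppress=True)
c=np.load("w3c.npy",allow_pickle=True).item()
w=cv2.imread("pics/w3.png");hsv=cv2.cvtColor(w,cv2.COLOR_BGR2HSV)
print(hsv[180,315],hsv[180,300],hsv[160,315],hsv[195,355])
q=[plane("wrist",p,.096,c) for p in [(284,159),(346,156),(347,200),(284,202)]]
print("tin corners",q,np.mean(q,0))
a,b=plane("wrist",(256,95),.092,c),plane("wrist",(368,88),.092,c);print("panel yaw",np.arctan2(*(b-a)[[1,0]]))
a,b=plane("wrist",(263,156),.092,c),plane("wrist",(369,150),.092,c);print("panel",a,b,np.arctan2(*(b-a)[[1,0]]))
a,b=plane("wrist",(270,208),.092,c),plane("wrist",(369,203),.092,c);print("panel",a,b,np.arctan2(*(b-a)[[1,0]]))
m=lambda x,y:(300+x*.8,140+(y-400)*.8)
print("pad",[plane("top",m(*p),.008) for p in [(145,494),(187,490),(190,527),(148,532)]], plane("top",m(167.5,510.7),.008))
print("box-based pad",np.array([.541,-.213])+np.array([[.984,-.178],[.178,.984]])@[-.066,-.068])
for n,p in [("spoon",m(10,562)),("sp2",m(87,575)),("cup base",(337,168))]: print(n,plane("top",p,0))
E
```

```text
[108  40 126] [111  40 126] [111  17 108] [ 30   9 112]
tin corners [array([0.4734, 0.2777, 0.096 ]), array([0.5306, 0.2807, 0.096 ]), array([0.5328, 0.2381, 0.096 ]), array([0.4719, 0.2358, 0.096 ])] [0.5022 0.2581 0.096 ]
panel yaw 0.06134700588462388
panel [0.4533 0.2798 0.092 ] [0.5522 0.2857 0.092 ] 0.059463615808383226
panel [0.4574 0.2282 0.092 ] [0.5549 0.2337 0.092 ] 0.056502576761790886
pad [array([ 0.5289, -0.2495,  0.008 ]), array([ 0.5359, -0.3491,  0.008 ]), array([ 0.4496, -0.3502,  0.008 ]), array([ 0.4407, -0.2514,  0.008 ])] [ 0.4887 -0.2999  0.008 ]
box-based pad [ 0.4882 -0.2917]
spoon [0.3801 0.0686 0.    ]
sp2 [ 0.3465 -0.1074  0.    ]
cup base [ 0.6765 -0.0233  0.    ]
```

```bash
python3 -m inch '[{"dx":0.9,"dy":-0.5,"dz":0,"wx":0,"wy":0,"wz":0},{"dx":0,"dy":0,"dz":0,"wx":0,"wy":0,"wz":-3.2},{"dx":0,"dy":0,"dz":4,"wx":0,"wy":0,"wz":0},{"dx":0,"dy":0,"dz":4,"wx":0,"wy":0,"wz":0},{"dx":0,"dy":0,"dz":4,"wx":0,"wy":0,"wz":0},{"dx":0,"dy":0,"dz":3,"wx":0,"wy":0,"wz":0},{"dx":0,"dy":0,"dz":2,"wx":0,"wy":0,"wz":0},{"dx":0,"dy":0,"dz":1,"wx":0,"wy":0,"wz":0},{"dx":0,"dy":0,"dz":0,"wx":0,"wy":0,"wz":0}]' 1 40
python3 -m inch '[{"dx":0,"dy":0,"dz":0,"wx":0,"wy":0,"wz":0},{"dx":0,"dy":0,"dz":0,"wx":0,"wy":0,"wz":0},{"dx":0,"dy":0,"dz":0,"wx":0,"wy":0,"wz":0},{"dx":0,"dy":0,"dz":0,"wx":0,"wy":0,"wz":0},{"dx":0,"dy":0,"dz":0,"wx":0,"wy":0,"wz":0}]' 0 40
```

```text
t: 14.4
tcp_pos: [0.5017, 0.2568, 0.1227]
tool_rot: [0.686, 0.728, -0.0, -0.0]
force: [0.3, -0.6, -0.1]
finger_gap: 0.999
gripper_force: 0.0
t: 15.02
tcp_pos: [0.5026, 0.2568, 0.1241]
tool_rot: [0.686, 0.728, 0.001, 0.001]
force: [-0.2, 0.6, 7.1]
finger_gap: 0.72
gripper_force: 45.0
```

```bash
python3 -m inch '[{"dx":0,"dy":0,"dz":-1,"wx":0,"wy":0,"wz":0},{"dx":0,"dy":0,"dz":-2,"wx":0,"wy":0,"wz":0},{"dx":0,"dy":0,"dz":-3,"wx":0,"wy":0,"wz":0},{"dx":0,"dy":0,"dz":-3,"wx":0,"wy":0,"wz":0},{"dx":0,"dy":0,"dz":-2.5,"wx":0,"wy":0,"wz":0},{"dx":0,"dy":0,"dz":-1.5,"wx":0,"wy":0,"wz":0},{"dx":0,"dy":0,"dz":0,"wx":0,"wy":0,"wz":0}]'
python3 -m inch '[{"dx":-2,"dy":-0.2,"dz":0,"wx":0,"wy":0,"wz":0},{"dx":-3.5,"dy":-0.2,"dz":0,"wx":0,"wy":0,"wz":0},{"dx":-4,"dy":-0.3,"dz":0,"wx":0,"wy":0,"wz":0},{"dx":-4,"dy":-0.3,"dz":0,"wx":0,"wy":0,"wz":0},{"dx":-4,"dy":-0.2,"dz":0,"wx":0,"wy":0,"wz":0},{"dx":-2.5,"dy":-0.1,"dz":0,"wx":0,"wy":0,"wz":0},{"dx":-1.6,"dy":-0.1,"dz":0,"wx":0,"wy":0,"wz":0},{"dx":0,"dy":0,"dz":0,"wx":0,"wy":0,"wz":0}]'
python3 - <<'E'
from h import *
to([.50,.04,.119],.055)
w=eyes.snapshot("wrist");s=eyes.snapshot("side");t=eyes.snapshot("top")
z=np.zeros((600,800,3),np.uint8);z[:400,:640]=s[:,:,::-1];z[400:,:320]=cv2.resize(w[:,:,::-1],(320,200));z[400:,400:]=cv2.resize(t[140:300,180:500,::-1],(400,200))
cv2.imwrite("pics/m4.png",z)
E
```

```text
t: 15.9
tcp_pos: [0.5021, 0.2566, 0.2538]
tool_rot: [0.686, 0.728, 0.001, 0.001]
force: [-0.9, 0.1, -2.8]
finger_gap: 0.721
gripper_force: 44.4
t: 16.9
tcp_pos: [0.5005, 0.039, 0.2523]
tool_rot: [0.686, 0.727, -0.0, -0.001]
force: [-0.0, 0.5, -1.9]
finger_gap: 0.72
gripper_force: 44.4
t 16.90 tcp [0.5005 0.039  0.2523] q [-0.15  0.44  1.79  0.    0.91 -0.2 ] F [-0.   0.5 -1.9] gap 0.72 gf 44.4
shift cm [ 0.09 -0.02 13.33] toolx [-0.058  0.998  0.   ] tooly [ 0.998  0.058 -0.002]
wz 0.15055021295805204 z tilt [-0.002  0.    -1.   ]
```

View pics/m4.png

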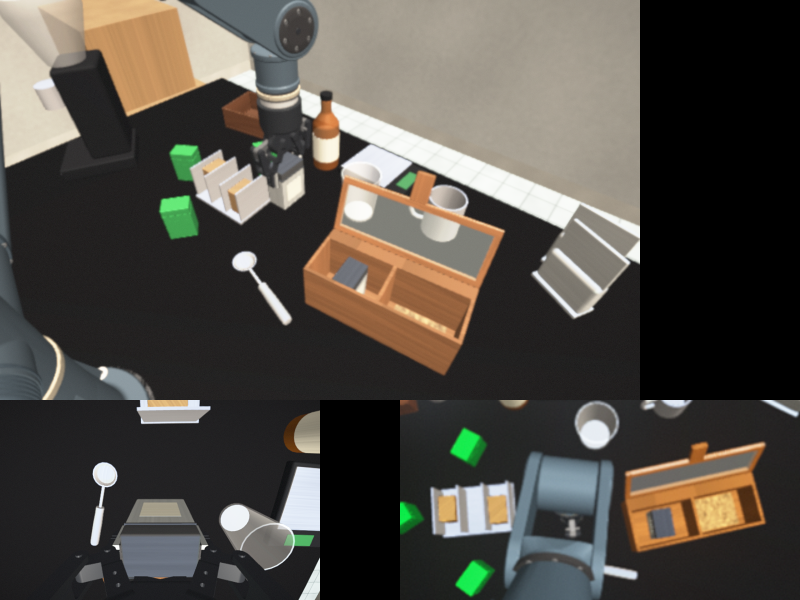

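The side view shows the tin held upright at (288,180), and the middle slot is now empty. The top inset shows the clear patch below, between spoon and cup. Setting it down.

```bash
python3 -m inch '[{"dx":0,"dy":0,"dz":2,"wx":0,"wy":0,"wz":0},{"dx":0,"dy":0,"dz":3,"wx":0,"wy":0,"wz":0},{"dx":0,"dy":0,"dz":3,"wx":0,"wy":0,"wz":0},{"dx":0,"dy":0,"dz":2.5,"wx":0,"wy":0,"wz":0},{"dx":0,"dy":0,"dz":1.5,"wx":0,"wy":0,"wz":0},{"dx":0,"dy":0,"dz":0.6,"wx":0,"wy":0,"wz":0},{"dx":0,"dy":0,"dz":0,"wx":0,"wy":0,"wz":0}]'
python3 -m inch '[{"dx":0,"dy":0,"dz":0.3,"wx":0,"wy":0,"wz":0},{"dx":0,"dy":0,"dz":0.2,"wx":0,"wy":0,"wz":0},{"dx":0,"dy":0,"dz":0,"wx":0,"wy":0,"wz":0}]'
```

```text
t: 17.92
tcp_pos: [0.5011, 0.0404, 0.127]
tool_rot: [0.685, 0.728, 0.0, 0.0]
force: [-0.2, -0.3, -1.0]
finger_gap: 0.719
gripper_force: 44.4
t: 18.3
tcp_pos: [0.5009, 0.04, 0.1221]
tool_rot: [0.686, 0.728, 0.0, 0.0]
force: [-0.6, -0.2, -1.9]
finger_gap: 0.72
gripper_force: 44.4
```

```bash
python3 -m inch '[{"dx":0,"dy":0,"dz":0.2,"wx":0,"wy":0,"wz":0},{"dx":0,"dy":0,"dz":0,"wx":0,"wy":0,"wz":0}]'
python3 -m inch '[{"dx":0,"dy":0,"dz":0.2,"wx":0,"wy":0,"wz":0},{"dx":0,"dy":0,"dz":0,"wx":0,"wy":0,"wz":0}]'
```

```text
t: 18.55
tcp_pos: [0.5008, 0.0401, 0.1198]
tool_rot: [0.686, 0.728, -0.0, -0.0]
force: [0.2, -0.5, -1.3]
finger_gap: 0.722
gripper_force: 44.4
t: 18.8
tcp_pos: [0.501, 0.0401, 0.1181]
tool_rot: [0.686, 0.728, 0.0, 0.0]
force: [-0.4, -0.6, 0.3]
finger_gap: 0.72
gripper_force: 44.4
```

```bash
python3 -m inch '[{"dx":0,"dy":0,"dz":0.1,"wx":0,"wy":0,"wz":0},{"dx":0,"dy":0,"dz":0,"wx":0,"wy":0,"wz":0}]'
python3 -m inch '[{"dx":0,"dy":0,"dz":0,"wx":0,"wy":0,"wz":0},{"dx":0,"dy":0,"dz":0,"wx":0,"wy":0,"wz":0},{"dx":0,"dy":0,"dz":0,"wx":0,"wy":0,"wz":0}]' 1
python3 -m inch '[{"dx":0,"dy":0,"dz":-2,"wx":0,"wy":0,"wz":0},{"dx":0,"dy":0,"dz":-4,"wx":0,"wy":0,"wz":0},{"dx":0,"dy":0,"dz":-4,"wx":0,"wy":0,"wz":0},{"dx":0,"dy":0,"dz":-4,"wx":0,"wy":0,"wz":0},{"dx":0,"dy":0,"dz":-4,"wx":0,"wy":0,"wz":0},{"dx":0,"dy":0,"dz":0,"wx":0,"wy":0,"wz":0}]'
python3 -m inch '[{"dx":0,"dy":0,"dz":0,"wx":0,"wy":0,"wz":10},{"dx":0,"dy":0,"dz":0,"wx":0,"wy":0,"wz":10},{"dx":0,"dy":0,"dz":0,"wx":0,"wy":0,"wz":10},{"dx":0,"dy":0,"dz":0,"wx":0,"wy":0,"wz":10},{"dx":0,"dy":0,"dz":0,"wx":0,"wy":0,"wz":10},{"dx":0,"dy":0,"dz":0,"wx":0,"wy":0,"wz":10},{"dx":0,"dy":0,"dz":0,"wx":0,"wy":0,"wz":10},{"dx":0,"dy":0,"dz":0,"wx":0,"wy":0,"wz":10},{"dx":0,"dy":0,"dz":0,"wx":0,"wy":0,"wz":10},{"dx":0,"dy":0,"dz":0,"wx":0,"wy":0,"wz":0}]'
python3 - <<'E'
from h import *
to([.501,.040,.118],-1.516)
c=eyes.camera_params("wrist");w=eyes.snapshot("wrist")
X=np.array([np.cos(.055),np.sin(.055),0]);Y=np.array([-X[1],X[0],0])
print(proj("wrist",[[.501,.04,.09]]+[np.array([.501,.04,.09])+a*.031*X+b*.021*Y for a,b in [(1,1),(1,-1),(-1,-1),(-1,1)]],c))
np.save("w5c.npy",c,allow_pickle=True);cv2.imwrite("pics/w5.png",w[:,:,::-1])
E
```

```text
t: 19.05
tcp_pos: [0.5009, 0.04, 0.118]
tool_rot: [0.686, 0.728, 0.0, 0.0]
force: [-2.1, -0.8, 9.3]
finger_gap: 0.721
gripper_force: 45.5
t: 19.42
tcp_pos: [0.5009, 0.0401, 0.1167]
tool_rot: [0.686, 0.728, -0.0, -0.0]
force: [0.2, -1.2, -0.0]
finger_gap: 0.997
gripper_force: 0.0
t: 20.18
tcp_pos: [0.5024, 0.04, 0.2998]
tool_rot: [0.686, 0.728, 0.002, 0.003]
force: [-0.6, -0.3, -0.2]
finger_gap: 1.005
gripper_force: 0.0
t: 21.42
tcp_pos: [0.5001, 0.0402, 0.2955]
tool_rot: [1.0, 0.031, -0.001, -0.0]
force: [-0.3, -0.8, -0.5]
finger_gap: 0.997
gripper_force: 0.0
t 21.43 tcp [0.5001 0.0402 0.2955] q [-0.14  0.38  1.74  0.    1.02  1.37] F [-0.3 -0.8 -0.5] gap 1.00 gf 0.0
shift cm [ 0.14  0.04 17.75] toolx [ 0.998  0.062 -0.003] tooly [ 0.062 -0.998 -0.001]
wz 0.4053330076329047 z tilt [-0.003  0.    -1.   ]
[[319.92847169 189.44372592]
 [297.31853129 156.82646147]
 [343.04993353 157.19462916]
 [341.04947441 219.92843146]
 [298.32018293 219.59880031]]
```

View pics/w5.png

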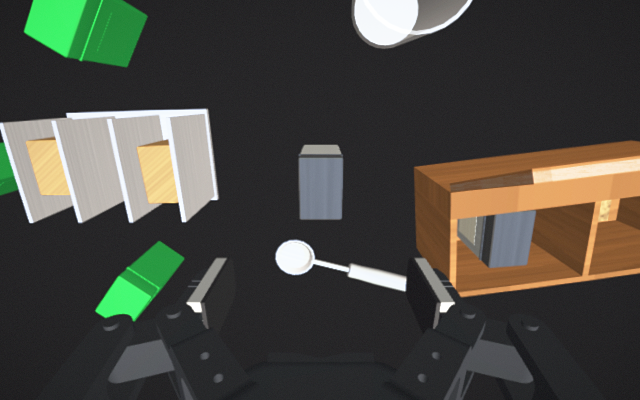

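The tin stands upright on the counter with cap corners (299,155)–(342,219), as predicted. Fingers are aligned with its thin sides. Descending and regrasping.

```bash
python3 -m inch '[{"dx":0.2,"dy":0,"dz":4,"wx":0,"wy":0,"wz":0.4},{"dx":0,"dy":0,"dz":4,"wx":0,"wy":0,"wz":0},{"dx":0,"dy":0,"dz":4,"wx":0,"wy":0,"wz":0},{"dx":0,"dy":0,"dz":3,"wx":0,"wy":0,"wz":0},{"dx":0,"dy":0,"dz":1.7,"wx":0,"wy":0,"wz":0},{"dx":0,"dy":0,"dz":0.8,"wx":0,"wy":0,"wz":0},{"dx":0,"dy":0,"dz":0,"wx":0,"wy":0,"wz":0}]' 1 40
python3 -m inch '[{"dx":0,"dy":0,"dz":0,"wx":0,"wy":0,"wz":0},{"dx":0,"dy":0,"dz":0,"wx":0,"wy":0,"wz":0},{"dx":0,"dy":0,"dz":0,"wx":0,"wy":0,"wz":0},{"dx":0,"dy":0,"dz":0,"wx":0,"wy":0,"wz":0},{"dx":0,"dy":0,"dz":0,"wx":0,"wy":0,"wz":0},{"dx":0,"dy":0,"dz":0,"wx":0,"wy":0,"wz":0}]' 0 40
python3 -m inch '[{"dx":0,"dy":0,"dz":-1,"wx":0,"wy":0,"wz":0},{"dx":0,"dy":0,"dz":-2,"wx":0,"wy":0,"wz":0},{"dx":0,"dy":0,"dz":-3,"wx":0,"wy":0,"wz":0},{"dx":0,"dy":0,"dz":-4,"wx":0,"wy":0,"wz":0},{"dx":0,"dy":0,"dz":-4,"wx":0,"wy":0,"wz":0},{"dx":0,"dy":0,"dz":-2,"wx":0,"wy":0,"wz":0},{"dx":0,"dy":0,"dz":0,"wx":0,"wy":0,"wz":0}]'
python3 -c "
from h import *
to([.488,-.295,.28],-1.39)"
```

```text
t: 22.35
tcp_pos: [0.5027, 0.0402, 0.1215]
tool_rot: [1.0, 0.027, -0.001, -0.0]
force: [0.8, 0.2, 0.4]
finger_gap: 0.997
gripper_force: 0.0
t: 23.1
tcp_pos: [0.5033, 0.0402, 0.1227]
tool_rot: [1.0, 0.027, 0.001, 0.0]
force: [-0.6, 1.1, 5.4]
finger_gap: 0.487
gripper_force: 41.3
t: 23.98
tcp_pos: [0.5033, 0.0402, 0.2835]
tool_rot: [1.0, 0.027, 0.002, 0.0]
force: [0.8, 0.3, -1.5]
finger_gap: 0.489
gripper_force: 41.1
t 23.98 tcp [0.5033 0.0402 0.2835] q [-0.14  0.39  1.75 -0.    0.99  1.38] F [ 0.8  0.3 -1.5] gap 0.49 gf 41.1
shift cm [-3.3  33.39  0.36] toolx [0.999 0.053 0.004] tooly [ 0.053 -0.999  0.001]
wz -7.3214125901786815 z tilt [ 0.004 -0.001 -1.   ]
```

```bash
python3 -m inch '[{"dx":-0.3,"dy":2,"dz":0,"wx":0,"wy":0,"wz":0},{"dx":-0.4,"dy":4,"dz":0,"wx":0,"wy":0,"wz":0},{"dx":-0.4,"dy":4,"dz":0,"wx":0,"wy":0,"wz":0},{"dx":-0.4,"dy":4,"dz":0,"wx":0,"wy":0,"wz":0},{"dx":-0.4,"dy":4,"dz":0,"wx":0,"wy":0,"wz":0},{"dx":-0.4,"dy":4,"dz":0,"wx":0,"wy":0,"wz":0},{"dx":-0.4,"dy":4,"dz":0,"wx":0,"wy":0,"wz":0},{"dx":-0.3,"dy":4,"dz":0,"wx":0,"wy":0,"wz":0},{"dx":-0.3,"dy":3.4,"dz":0,"wx":0,"wy":0,"wz":-3.3},{"dx":0,"dy":0,"dz":0,"wx":0,"wy":0,"wz":-4}]'
python3 -m inch '[{"dx":0,"dy":0,"dz":0,"wx":0,"wy":0,"wz":0},{"dx":0,"dy":0,"dz":0,"wx":0,"wy":0,"wz":0}]'
python3 - <<'E'
from h import *
np.set_printoptions(precision=4,suppress=True)
to([.488,-.295,.28],-1.39)
c=eyes.camera_params("wrist");s0=sense();w=eyes.snapshot("wrist");s=eyes.snapshot("side")
o,d=ray("wrist",(320,200),c);M=R.from_quat(s0["tool_rot"]).as_matrix();print("cam in tool",M.T@(o-s0["tcp_pos"]),M.T@d)
np.save("w6c.npy",c,allow_pickle=True);cv2.imwrite("pics/w6.png",w[:,:,::-1]);cv2.imwrite("pics/s6.png",s[:,:,::-1])
z=np.zeros((600,640,3),np.uint8);z[:400]=w[:,:,::-1];z[400:,:400]=s[180:380,240:640,::-1]
cv2.imwrite("pics/m6.png",z)
B=lambda x,y,zz:np.r_[np.array([.541,-.213])+np.array([[.984,-.178],[.178,.984]])@[x-.056,y],zz]
print(proj("wrist",[B(-.05,-.133,.112),B(-.05,-.003,.112),B(.03,-.133,.112),B(.03,-.003,.112)],c))
E
```

```text
t: 25.22
tcp_pos: [0.4869, -0.2975, 0.28]
tool_rot: [0.996, 0.089, -0.001, -0.0]
force: [-0.6, 1.1, -2.1]
finger_gap: 0.49
gripper_force: 41.3
t: 25.48
tcp_pos: [0.4871, -0.2943, 0.2808]
tool_rot: [0.996, 0.09, -0.001, -0.001]
force: [0.4, 0.3, -2.5]
finger_gap: 0.487
gripper_force: 41.3
t 25.48 tcp [ 0.4871 -0.2943  0.2808] q [-0.74  0.48  1.6   0.    1.06  0.65] F [ 0.4  0.3 -2.5] gap 0.49 gf 41.3
shift cm [0.07 0.09 0.08] toolx [ 0.984  0.179 -0.001] tooly [ 0.179 -0.984 -0.002]
wz -0.058733758490959076 z tilt [-0.002  0.002 -1.   ]
cam in tool [ 0.08    0.0006 -0.069 ] [-0.309  -0.0007  0.9511]
[[391.1608 244.561 ]
 [243.2098 244.1356]
 [398.8048 153.5404]
 [235.3259 153.1936]]
```

View pics/m6.png

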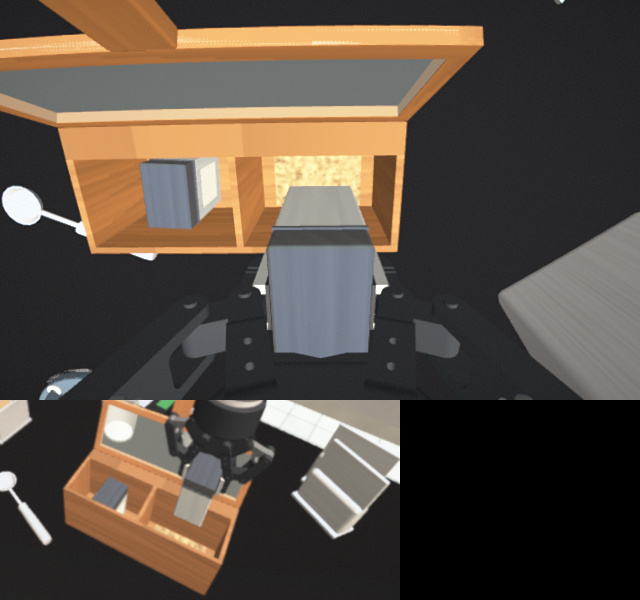

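The wrist view shows the tin above the right compartment. The rim corners, about (243,246) and (390,246), match my box frame to about 2 mm. The wrist camera sits 80 mm toward the lid and would come close to it when lowered, so I turn half round first; the tin looks the same either way.

```bash
python3 -m inch '[{"dx":0,"dy":0,"dz":-1,"wx":0,"wy":0,"wz":-10},{"dx":0,"dy":0,"dz":0,"wx":0,"wy":0,"wz":-10},{"dx":0,"dy":0,"dz":0,"wx":0,"wy":0,"wz":-10},{"dx":0,"dy":0,"dz":0,"wx":0,"wy":0,"wz":-10},{"dx":0,"dy":0,"dz":0,"wx":0,"wy":0,"wz":-10},{"dx":0,"dy":0,"dz":0,"wx":0,"wy":0,"wz":-10},{"dx":0,"dy":0,"dz":0,"wx":0,"wy":0,"wz":-10},{"dx":0,"dy":0,"dz":0,"wx":0,"wy":0,"wz":-10},{"dx":0,"dy":0,"dz":0,"wx":0,"wy":0,"wz":-10}]'
python3 -m inch '[{"dx":0,"dy":0,"dz":0,"wx":0,"wy":0,"wz":-10},{"dx":0,"dy":0,"dz":0,"wx":0,"wy":0,"wz":-10},{"dx":0,"dy":0,"dz":0,"wx":0,"wy":0,"wz":-10},{"dx":0,"dy":0,"dz":0,"wx":0,"wy":0,"wz":-10},{"dx":0,"dy":0,"dz":0,"wx":0,"wy":0,"wz":-10},{"dx":0,"dy":0,"dz":0,"wx":0,"wy":0,"wz":-10},{"dx":0,"dy":0,"dz":0,"wx":0,"wy":0,"wz":-10},{"dx":0,"dy":0,"dz":0,"wx":0,"wy":0,"wz":-10},{"dx":0,"dy":0,"dz":0,"wx":0,"wy":0,"wz":-10},{"dx":0,"dy":0,"dz":0,"wx":0,"wy":0,"wz":0}]'
python3 -c "
from h import *
to([.484,-.292,.131],1.751)"
```

```text
t: 26.7
tcp_pos: [0.4877, -0.2945, 0.2919]
tool_rot: [0.638, 0.77, -0.0, -0.0]
force: [0.2, -0.4, -1.5]
finger_gap: 0.488
gripper_force: 41.2
t: 27.95
tcp_pos: [0.4877, -0.2945, 0.2919]
tool_rot: [-0.089, 0.996, 0.0, -0.0]
force: [0.9, -0.8, -2.4]
finger_gap: 0.484
gripper_force: 41.2
t 27.95 tcp [ 0.4877 -0.2945  0.2919] q [-0.74  0.47  1.59 -0.    1.09 -2.49] F [ 0.9 -0.8 -2.4] gap 0.48 gf 41.2
shift cm [ 0.31  0.31 16.09] toolx [-0.984 -0.178  0.   ] tooly [-0.178  0.984  0.   ]
wz -0.08173292210096861 z tilt [-0.  0. -1.]
```

```bash
python3 -m inch '[{"dx":0.3,"dy":0.3,"dz":0,"wx":0,"wy":0,"wz":0},{"dx":0,"dy":0,"dz":2,"wx":0,"wy":0,"wz":0},{"dx":0,"dy":0,"dz":2,"wx":0,"wy":0,"wz":0},{"dx":0,"dy":0,"dz":1.5,"wx":0,"wy":0,"wz":0},{"dx":0,"dy":0,"dz":1,"wx":0,"wy":0,"wz":0},{"dx":0,"dy":0,"dz":0,"wx":0,"wy":0,"wz":0}]'
python3 -m inch '[{"dx":0,"dy":0,"dz":1,"wx":0,"wy":0,"wz":0},{"dx":0,"dy":0,"dz":1,"wx":0,"wy":0,"wz":0},{"dx":0,"dy":0,"dz":0,"wx":0,"wy":0,"wz":0}]'
python3 -c "
from h import *
to([.484,-.292,.131],1.751)
z=np.zeros((400,800,3),np.uint8);z[:,:400]=cv2.resize(eyes.snapshot('side')[200:380,300:480,::-1],(400,400),interpolation=2);z[:250,400:]=cv2.resize(eyes.snapshot('wrist')[:,:,::-1],(400,250))
cv2.imwrite('pics/m7.png',z)"
```

```text
t: 28.7
tcp_pos: [0.4838, -0.2924, 0.2262]
tool_rot: [-0.09, 0.996, 0.001, -0.001]
force: [-0.3, 0.6, -1.7]
finger_gap: 0.489
gripper_force: 41.3
t: 29.08
tcp_pos: [0.4836, -0.2922, 0.206]
tool_rot: [-0.09, 0.996, 0.001, -0.001]
force: [-0.5, 0.9, -1.9]
finger_gap: 0.489
gripper_force: 41.3
t 29.07 tcp [ 0.4836 -0.2922  0.206 ] q [-0.74  0.58  1.67 -0.    0.89 -2.49] F [-0.5  0.9 -1.9] gap 0.49 gf 41.3
shift cm [-0.05  0.    7.5 ] toolx [-0.984 -0.179  0.001] tooly [-0.179  0.984  0.002]
wz -0.0003392954467074105 z tilt [-0.002  0.001 -1.   ]
```

View pics/m7.png

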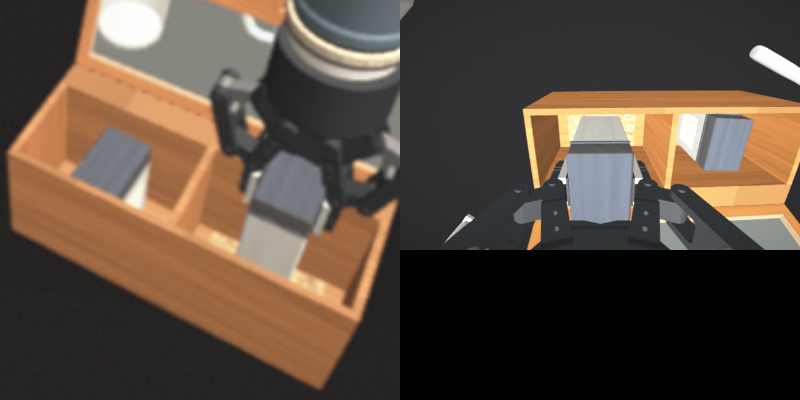

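The side inset shows the tin entering the right compartment with its narrow side to the front at (275,255), clear of the walls. Lowering slowly.

```bash
python3 -m inch '[{"dx":0,"dy":0,"dz":1.2,"wx":0,"wy":0,"wz":0},{"dx":0,"dy":0,"dz":1.2,"wx":0,"wy":0,"wz":0},{"dx":0,"dy":0,"dz":1.2,"wx":0,"wy":0,"wz":0},{"dx":0,"dy":0,"dz":0,"wx":0,"wy":0,"wz":0}]'
python3 -m inch '[{"dx":0,"dy":0,"dz":1.2,"wx":0,"wy":0,"wz":0},{"dx":0,"dy":0,"dz":1.0,"wx":0,"wy":0,"wz":0},{"dx":0,"dy":0,"dz":0.7,"wx":0,"wy":0,"wz":0},{"dx":0,"dy":0,"dz":0.3,"wx":0,"wy":0,"wz":0},{"dx":0,"dy":0,"dz":0,"wx":0,"wy":0,"wz":0}]'
python3 -m inch '[{"dx":0,"dy":0,"dz":0.2,"wx":0,"wy":0,"wz":0},{"dx":0,"dy":0,"dz":0.2,"wx":0,"wy":0,"wz":0},{"dx":0,"dy":0,"dz":0,"wx":0,"wy":0,"wz":0}]'
```

```text
t: 29.68
tcp_pos: [0.4834, -0.2921, 0.1694]
tool_rot: [-0.09, 0.996, 0.001, -0.001]
force: [0.1, 0.7, -2.2]
finger_gap: 0.491
gripper_force: 41.3
t: 30.3
tcp_pos: [0.4841, -0.2926, 0.1387]
tool_rot: [-0.09, 0.996, 0.0, -0.0]
force: [-0.0, 1.1, -1.4]
finger_gap: 0.489
gripper_force: 41.3
t: 30.68
tcp_pos: [0.484, -0.2926, 0.1349]
tool_rot: [-0.09, 0.996, 0.0, -0.0]
force: [0.2, 0.2, -2.2]
finger_gap: 0.485
gripper_force: 41.3
```

```bash
python3 -m inch '[{"dx":0,"dy":0,"dz":0.2,"wx":0,"wy":0,"wz":0},{"dx":0,"dy":0,"dz":0,"wx":0,"wy":0,"wz":0}]'
python3 -m inch '[{"dx":0,"dy":0,"dz":0.2,"wx":0,"wy":0,"wz":0},{"dx":0,"dy":0,"dz":0,"wx":0,"wy":0,"wz":0}]'
```

```text
t: 30.92
tcp_pos: [0.484, -0.2926, 0.1328]
tool_rot: [-0.09, 0.996, 0.0, -0.0]
force: [0.9, 0.2, -2.8]
finger_gap: 0.49
gripper_force: 41.3
t: 31.18
tcp_pos: [0.4841, -0.2927, 0.1308]
tool_rot: [-0.09, 0.996, -0.0, 0.0]
force: [0.1, -0.0, -1.2]
finger_gap: 0.483
gripper_force: 41.3
```

```bash
python3 -m inch '[{"dx":0,"dy":0,"dz":0.1,"wx":0,"wy":0,"wz":0},{"dx":0,"dy":0,"dz":0,"wx":0,"wy":0,"wz":0}]'
python3 -m inch '[{"dx":0,"dy":0,"dz":0.1,"wx":0,"wy":0,"wz":0},{"dx":0,"dy":0,"dz":0,"wx":0,"wy":0,"wz":0}]'
```

```text
t: 31.42
tcp_pos: [0.4841, -0.2927, 0.1307]
tool_rot: [-0.09, 0.996, -0.0, 0.0]
force: [-0.6, 0.0, 4.6]
finger_gap: 0.485
gripper_force: 41.9
t: 31.68
tcp_pos: [0.4842, -0.2927, 0.1307]
tool_rot: [-0.09, 0.996, -0.0, 0.0]
force: [-2.2, 1.8, 12.0]
finger_gap: 0.489
gripper_force: 42.7
```

Contact at z=0.1307, as expected. Easing the load, then opening partway, waiting, and retreating straight up.

```bash
python3 -m inch '[{"dx":0,"dy":0,"dz":-0.1,"wx":0,"wy":0,"wz":0},{"dx":0,"dy":0,"dz":0,"wx":0,"wy":0,"wz":0}]'
python3 -m inch '[{"dx":0,"dy":0,"dz":0,"wx":0,"wy":0,"wz":0},{"dx":0,"dy":0,"dz":0,"wx":0,"wy":0,"wz":0},{"dx":0,"dy":0,"dz":0,"wx":0,"wy":0,"wz":0},{"dx":0,"dy":0,"dz":0,"wx":0,"wy":0,"wz":0},{"dx":0,"dy":0,"dz":0,"wx":0,"wy":0,"wz":0}]' 0.75
python3 -m inch '[{"dx":0,"dy":0,"dz":-1,"wx":0,"wy":0,"wz":0},{"dx":0,"dy":0,"dz":-2,"wx":0,"wy":0,"wz":0},{"dx":0,"dy":0,"dz":-4,"wx":0,"wy":0,"wz":0},{"dx":0,"dy":0,"dz":-4,"wx":0,"wy":0,"wz":0},{"dx":0,"dy":0,"dz":-4,"wx":0,"wy":0,"wz":0},{"dx":0,"dy":0,"dz":-4,"wx":0,"wy":0,"wz":0},{"dx":0,"dy":0,"dz":0,"wx":0,"wy":0,"wz":0}]'
python3 -c "
from h import *
to([.484,-.292,.131],1.751)
z=np.zeros((550,800,3),np.uint8);z[:300,:400]=cv2.resize(eyes.snapshot('side')[150:390,250:570,::-1],(400,300),interpolation=2);z[:300,400:]=cv2.resize(eyes.snapshot('top')[150:300,330:530,::-1],(400,300));z[300:,200:600]=cv2.resize(eyes.snapshot('wrist')[:,:,::-1],(400,250))
cv2.imwrite('pics/m8.png',z)"
```

```text
t: 31.92
tcp_pos: [0.4841, -0.2927, 0.1307]
tool_rot: [-0.09, 0.996, -0.0, 0.0]
force: [-1.3, 0.8, 7.2]
finger_gap: 0.489
gripper_force: 42.4
t: 32.55
tcp_pos: [0.4837, -0.2921, 0.1295]
tool_rot: [-0.09, 0.996, 0.001, -0.001]
force: [-1.6, 3.4, -1.7]
finger_gap: 0.749
gripper_force: 0.0
t: 33.42
tcp_pos: [0.4858, -0.2945, 0.3249]
tool_rot: [-0.09, 0.996, -0.005, 0.004]
force: [-0.5, -0.2, -0.4]
finger_gap: 0.753
gripper_force: 0.0
t 33.42 tcp [ 0.4858 -0.2945  0.3249] q [-0.74  0.42  1.56 -0.    1.15 -2.49] F [-0.5 -0.2 -0.4] gap 0.75 gf 0.0
shift cm [ 0.27  0.47 19.38] toolx [-0.984 -0.179 -0.007] tooly [-0.179  0.984 -0.01 ]
wz -0.0006561943819463067 z tilt [ 0.009 -0.008 -1.   ]
```

View pics/m8.png

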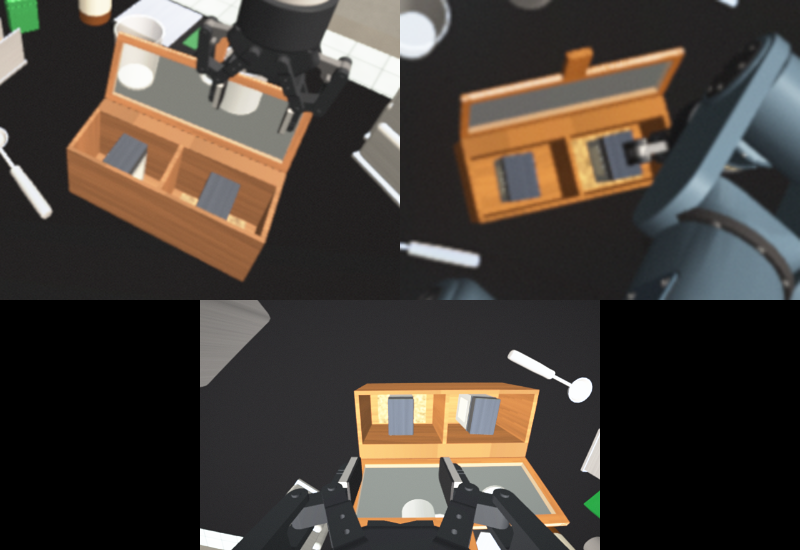

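All three views show the tin upright and square on the cork pad, let go, beside the stored tin. The lid tab is at top (418,181), the same as before, so the lid is still at its stop, and the gripper is clear.

```bash
python3 -m inch '[{"dx":0,"dy":0,"dz":-2,"wx":0,"wy":0,"wz":0},{"dx":0,"dy":0,"dz":0,"wx":0,"wy":0,"wz":0},{"dx":0,"dy":0,"dz":0,"wx":0,"wy":0,"wz":0},{"dx":0,"dy":0,"dz":0,"wx":0,"wy":0,"wz":0}]'
python3 -c "
from station import workorder
print(workorder.sign_off())"
```

```text
t: 34.08
tcp_pos: [0.4837, -0.2924, 0.3387]
tool_rot: [-0.09, 0.996, 0.001, -0.001]
force: [0.6, -0.7, -0.1]
finger_gap: 0.748
gripper_force: 0.0
the job is handed in; nothing more can be done
None
```

I handed the job in at about 34 s: the lid rests back at its stop, and the tin stands upright on the cork pad, turned like the stored tin and let go; sign-off gave no verdict.

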